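# Put the red thread away behind a touch latch

## Task

Put the red spool of thread away in the handleless drawer of the plywood thread chest: push the drawer front in gently until its touch latch lets go and the drawer springs ajar, draw it further out, and stand the red spool upright in the empty middle well. Then push the drawer home until the latch catches again and it stays shut when you let go. The catch is plastic and its depth is anyone's guess, so feel for it and never press the nearly shut drawer with more than 20 newtons; leave the other spools standing in their wells and the tin and the tape measure where they are.

Things in the scene. Friction and masses are not known exactly. Their poses are not given: they have to be found in the camera images.
- chest: the thread chest, a low plywood box 230 (x) by 270 (y) by 106 mm high, fixed to the bench; origin at the centre of its underside, x pointing to its back, so its open front edge is at x = -0.115 and faces the robot; z up
- drawer (a joint): travel of the drawer along the chest's -x, in m: 0 latched shut (within 1 mm), negative pushed in, about 0.046 sprung ajar, 0.115 at the end of its runners. Runners: under 1 N of friction and 12 N per m/s of drag. An ejector spring pushes it out over the first 0.045 m, with 2 N there, 4 N at 0 and 4.7 N when fully in
- push (a point): middle of the drawer front's outer face, 32 mm below its top; push here. Pushed in to some point between -0.004 and -0.0145 and then let back out, the drawer is let go by its push-push latch (or, from open, caught); a hidden screw sets the point, and about 1 mm deeper is a dead stop. Pushing takes 4 to 6 N; once it climbs to 8 or 10 N the latch has surely acted. Less deep, nothing changes
- front (a point): middle of the top edge of the drawer front's outer face; axes as the chest's. The front is a board 18 mm thick, 248 wide and 78 tall, its foot 16 mm above the bench, its top 12 mm below the chest's; latched, it stands 20 mm proud of the chest's front edge. Behind it the drawer is open from above: nothing stands within 33 mm of its back face, down to the wells' plate 38 mm above the bench
- well1 (a point): centre of the floor of the empty middle well in the drawer, 54 mm behind the back face of the drawer front: a round recess 44 mm wide and 12 mm deep, its floor 26 mm above the bench. It moves with the drawer; the chest roof covers it until the drawer is drawn out to 0.08 or more
- red_spool: red thread on a wooden spool, two flanges 40 mm in diameter and 9 mm thick, 50 mm tall, 50 g, core 20 mm; stands on the bench; origin at the centre of its underside
- linen_spool: pale linen thread on a wooden spool, 40 mm in diameter, 52 mm tall, loose in the well 78 mm to the chest's +y side of the middle one; origin at the centre of its underside
- brown_spool: brown thread on a wooden spool, 36 mm in diameter, 46 mm tall, loose in the well 78 mm to the chest's -y side of the middle one; origin at the centre of its underside
- red_tin: bystander: round red tin with a pale label band, 64 mm in diameter, 45 mm tall; origin at the centre of its underside
- tape_measure: bystander: yellow tape measure with a black panel, 34 by 68 by 60 mm tall; origin at the centre of its underside
Mind the look-alikes: they are no part of the job. Of the things that look like the red_spool, the largest one is meant.

How it is judged:
By the outcome, as a careful person would: the job done as asked, in the order asked, and still so for the second after the job is handed in, with the robot touching nothing.
It also fails if it takes over 67 s, if anything falls off the work surface, if the arm or the gripper's body presses on something with over 40 N, if the wrist force passes 120 N, or if a joint passes its speed limit or range.

## Robot

A 6-joint arm with a two-finger parallel gripper is mounted at the origin on a cart in front of the work surface, level with it; the furniture and walls round the work are solid. World frame = base frame: x ahead of the robot, y to its left, z up, the work surface at z = 0. Lengths are in mm, angles in rad, forces in N, time in s.
With the tool pointing down it reaches from about 300 to 775 mm from the base axis. Payload 14.6 kg.
Tool frame: the origin (TCP) lies between the finger pads; the fingertips stand manip.tip_reach ahead of it and the grasp point (between the pads) lies 5 mm behind it (manip.tip_reach is the distance from the TCP to the fingertips, in mm); z points along the fingers, y is the line along which they close (so a half turn about z gives the same grasp; the last joint's range is limited). The gripper opens to 94 mm and grips with 3 to 60 N. Pads are 16 mm wide; open, the fingers measure 119 mm over their backs; the gripper's body (75 mm by 177 mm) begins 78 mm behind the grasp point.
Start: joints at [1.247, 0.3, 1.521, -0, 1.321, -0.067], TCP at [139.691, 531.955, 219.446] pointing down, gripper open.
Joint ranges: [-3.03, 3.03], [-0.79, 2.21], [0.23, 2.52], [-1.04, 4.18], [0, 3.07], [-2.55, 2.55]. Speed limits (rad/s): [2.22, 2.22, 2.57, 3.14, 3.14, 3.14].

## Interface

Orientations are given as [roll, pitch, yaw] about the fixed x, y, z axes, in that order (R = Rz(yaw) Ry(pitch) Rx(roll)).
In Python, from cell import manip gives the robot as it stands. The module is installed in compiled form; this text tells all that it offers.
- The arm moves only by the shell command python3 -m creep 'ROWS' [FORCE]. ROWS is JSON, a list of rows, each a list of 3 entries, a list of its own where there are three numbers: the opening, from -1 (shut) to 1 (fully open), then the shift along the tool's x, y, z in cm, then the turn about the tool's z in units of 5 degrees (1.0 is 5 degrees). In form: [[grip, [tx, ty, tz], roll], ...]. A call has 1 to 12 rows; each row is the pose to reach, as a shift and turn from the pose commanded when the call began, along the tool's axes at that moment; what a row does not reach only later rows make up. A row lasts 1/10 s, in which the tool goes at most 50 mm and 8.59 degrees, less where a joint would pass 70% of its speed; a pose out of reach is approached as far as the arm can. A call with a gripper value outside its range is refused whole. The fingers move at their own pace and stop on an object; FORCE is the grip in N (left out, the last holds). Time passes only in rows, so rows that repeat a pose let the fingers close. It gives the time, the measured TCP pose, the force, the opening and the grip force at its end, in the units of the state.
- manip.read_state(): the state, without advancing time (a new reading comes with each control period).
- manip.camera(name): name is "scene" or "top" or "wrist"; returns the picture (384x512x3 uint8, red, green, blue); there is no depth.
- manip.camera_params(name): a dict with "fovy" (degrees; the focal length in pixels is half the picture's height over the tangent of half this angle, whatever the lens; pixels are square), "cx", "cy" (the principal point, pixels), "origin" and "attitude" of the camera in the world. Camera axes: x right, y down, z forward; pixel columns grow to the right and rows downward; lengths in mm; the calibration is good to about 2 mm. The wrist camera is an equidistant fisheye: a pixel r from the principal point sees the ray r / f radians off the axis. A picture is of the moment at which its call begins: read the wrist's pose just before it. camera_params takes no time and is no camera call; for the wrist camera it gives the pose at the moment of the call.
- manip.sign_off(): hands the job in; it is judged then, once.
The state is a dict: "clock": time; "joints": joint angles; "qd": joint speeds; "effort": joint torques, N m; "eef_pos": TCP position; "eef_rot": TCP orientation; "wrist_force": force on the tool from outside, world axes, zero at the start; "moment": the same for the moment, N m; "finger_gap": finger opening in mm; "finger_force": force on a finger pad.
Only numpy, scipy, OpenCV 4.12 (cv2) and the standard library are available. Lean on these libraries where they do the work, as an engineer would, in place of code of your own. Each camera call takes 0.05 s, during which the arm holds its last target. There are 200 camera calls.

## Working session

There is one attempt and no reset: what is moved stays moved. The work goes in short steps, Python scripts to look and compute and a shell command to move; the robot and the scene stay as the last step left them, time stands still between calls to the robot, and variables do not carry over. Pictures are saved under pics/ and viewed, at most 10 in all, crops included, and the job is handed in when it is done.

```bash
mkdir -p pics; ls; python3 - <<'E'
from cell import manip
import cv2
print(manip.read_state(), manip.tip_reach)
for n in("scene","top","wrist"):
    p=manip.camera_params(n); print(n,p)
    cv2.imwrite(f"pics/{n}0.png",manip.camera(n)[:,:,::-1])
E
```

```text
pics
{'clock': 0.0, 'joints': array([ 1.24740324e+00,  3.00505927e-01,  1.52162353e+00,  3.34861209e-05,
        1.32070597e+00, -6.66154728e-02]), 'qd': array([ 0.00036461, -0.00029857,  0.00180477, -0.00115388, -0.00041813,
        0.00020191]), 'effort': array([-2.15111027e-04, -5.31792355e+01, -3.52745819e+01,  7.08236522e-02,
        2.41910439e-02, -8.67050039e-05]), 'eef_pos': array([139.59933057, 531.71446986, 218.84926643]), 'eef_rot': array([-3.14035480e+00, -1.15088719e-04,  2.88480666e+00]), 'wrist_force': array([1.0064846 , 0.63785027, 0.00755571]), 'moment': array([0.01595108, 0.0286319 , 0.01615017]), 'finger_force': 0.0, 'finger_gap': 93.82146330209711} 14.0
scene {'fovy': 53.07188205110391, 'cx': 257.9159139806675, 'cy': 192.40887505594452, 'origin': array([-145.08895812, -409.01270554,  533.34413858]), 'attitude': array([-2.06111447, -0.02375963, -1.05919353])}
top {'fovy': 47.20712525098627, 'cx': 252.85472177847382, 'cy': 196.37494717034647, 'origin': array([ 441.21981009,  -31.80715833, 1284.80867211]), 'attitude': array([-3.05043112, -0.00606407, -1.57124793])}
wrist {'fovy': 65.70646984690485, 'cx': 260.81652229524116, 'cy': 191.5107232297003, 'origin': array([ 58.92291053, 552.39241881, 384.58500406]), 'attitude': array([2.85025814e+00, 1.08056260e-03, 1.31425635e+00])}
```

View pics/top0.png

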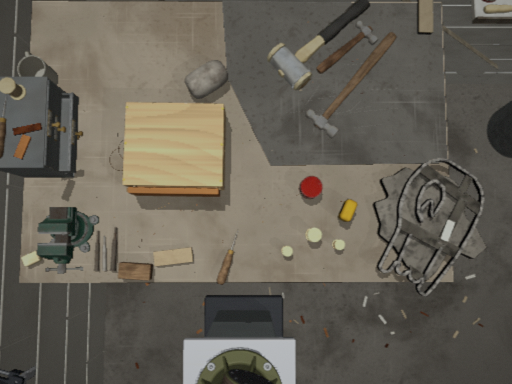

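View pics/scene0.png

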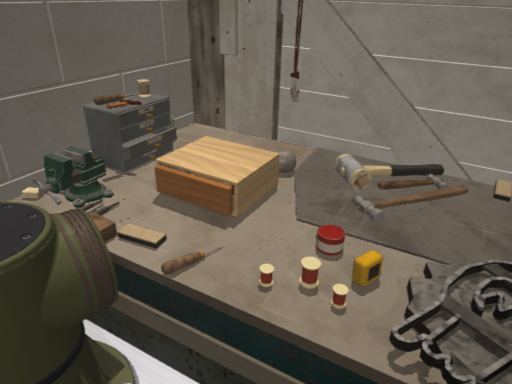

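The top view shows the chest roof at columns 125–224, rows 103–187, with the drawer-front strip below it. The cream spool tops are at (314,235), which is the largest, and at (287,252) and (339,245). The tin is at (311,187) and the tape measure at (348,210). The scene view agrees: the largest red spool is at (311,272).

```bash
cat > h.py <<'E'
import numpy as np, cv2
from scipy.spatial.transform import Rotation as R
from cell import manip
def ray(n,u,v,p=None):
    p=p or manip.camera_params(n); f=192/np.tan(np.radians(p['fovy']/2))
    d=np.array([u-p['cx'],v-p['cy']])
    if n=='wrist':
        r=np.hypot(*d)+1e-9; t=r/f; c=np.array([*(d/r*np.sin(t)),np.cos(t)])
    else: c=np.array([*(d/f),1.])
    return p['origin'],R.from_euler('xyz',p['attitude']).as_matrix()@c
def onz(n,u,v,z,p=None):
    o,d=ray(n,u,v,p); return o+d*(z-o[2])/d[2]
def blobs(m,amin=30):
    c,_=cv2.findContours(m.astype(np.uint8),cv2.RETR_EXTERNAL,cv2.CHAIN_APPROX_NONE)
    return [(cv2.contourArea(k),cv2.minAreaRect(k),k) for k in c if cv2.contourArea(k)>=amin]
E
python3 - <<'E'
from h import *
im=cv2.imread('pics/top0.png'); hsv=cv2.cvtColor(im,cv2.COLOR_BGR2HSV)
print(hsv[235,314],hsv[145,170],hsv[191,170],hsv[187,311],hsv[210,348],hsv[220,300])
cream=(hsv[...,2]>185)&(hsv[...,1]<120)
for a,r,k in blobs(cream[:, :]):
    c=r[0]
    if 270<c[0]<360 and 220<c[1]<260:
        e=cv2.minEnclosingCircle(k); print('spool',a,r,e,onz('top',*r[0],50).round(1))
# chest roof
m=(hsv[...,2]>150)&(hsv[...,1]>60)&(hsv[...,1]<190)
for a,r,k in blobs(m,2000):
    print('roof',a,r); 
    for q in cv2.boxPoints(r): print(q,onz('top',*q,106).round(1))
m=(hsv[...,0]<13)&(hsv[...,1]>120)&(hsv[...,2]>90)
for a,r,k in blobs(m,100): print('front/red',a,r, [onz('top',*q,94).round(1).tolist() for q in cv2.boxPoints(r)])
print(hsv[183:200,170])
for x in (140,170,210): print(x,[tuple(hsv[y,x]) for y in range(184,198)]) if x==170 else 0
E
```

```text
[ 32  49 189] [ 21  83 184] [ 15 147 160] [  2 213 140] [ 23 194 184] [ 20  45 136]
spool 46.5 ((287.0000305175781, 250.5000457763672), (8.049844741821289, 7.602630138397217), 63.43495178222656) ((286.75, 250.5), 4.5070390701293945) [ 402.4 -134.6   50. ]
spool 48.0 ((339.5, 244.0), (8.0, 7.0), 90.0) ((339.0, 244.0), 4.472236156463623) [ 420.3 -281.7   50. ]
spool 106.0 ((314.5, 234.0), (12.0, 11.0), 90.0) ((314.2765808105469, 233.9042510986328), 6.507110595703125) [ 448.2 -212.1   50. ]
roof 7984.5 ((172.48605346679688, 143.68338012695312), (99.55068969726562, 83.00312042236328), 1.1691392660140991)
[121.87427 184.16069] [582.  314.1 106. ]
[123.56787 101.17485] [811.2 315.6 106. ]
[223.09784 103.20607] [805.9  42.6 106. ]
[221.40424 186.19191] [576.6  45.9 106. ]
front/red 335.0 ((311.0, 186.5), (21.0, 20.0), 90.0) [[606.0, -170.8, 94.0], [606.1, -225.5, 94.0], [548.4, -224.7, 94.0], [548.4, -170.2, 94.0]]
[[ 25  71 186]
 [ 25  70 185]
 [ 19  90 168]
 [ 16 113 108]
 [ 15 145 109]
 [ 15 150 163]
 [ 15 150 162]
 [ 15 149 159]
 [ 15 147 160]
 [ 15 151 157]
 [ 14 155 127]
 [ 14 171  70]
 [ 14 133  65]
 [ 16  69  85]
 [ 19  49  99]
 [ 18  51 100]
 [ 20  46  99]]
170 [(np.uint8(25), np.uint8(70), np.uint8(185)), (np.uint8(19), np.uint8(90), np.uint8(168)), (np.uint8(16), np.uint8(113), np.uint8(108)), (np.uint8(15), np.uint8(145), np.uint8(109)), (np.uint8(15), np.uint8(150), np.uint8(163)), (np.uint8(15), np.uint8(150), np.uint8(162)), (np.uint8(15), np.uint8(149), np.uint8(159)), (np.uint8(15), np.uint8(147), np.uint8(160)), (np.uint8(15), np.uint8(151), np.uint8(157)), (np.uint8(14), np.uint8(155), np.uint8(127)), (np.uint8(14), np.uint8(171), np.uint8(70)), (np.uint8(14), np.uint8(133), np.uint8(65)), (np.uint8(16), np.uint8(69), np.uint8(85)), (np.uint8(19), np.uint8(49), np.uint8(99))]
```

```bash
cat >> h.py <<'E'
def go(xyz,yaw):
    s=manip.read_state(); M=R.from_euler('xyz',s['eef_rot']).as_matrix()
    d=M.T@(np.array(xyz)-s['eef_pos'])/10
    t=R.from_euler('z',yaw).as_matrix()@np.diag([1,-1,-1]); v=R.from_matrix(M.T@t).as_rotvec()
    print('shift cm',d.round(2),'roll',(np.degrees(v[2])/5).round(2))
E
python3 - <<'E'
from h import *
im=cv2.imread('pics/top0.png'); V=cv2.cvtColor(im,cv2.COLOR_BGR2HSV)[...,2].astype(float)
A=[];B=[]
for x in range(136,216,2):
    c=V[:,x]; 
    g=np.diff(c)
    a=180+np.argmin(g[180:190]); b=190+np.argmin(g[190:198])
    def sub(i):
        w=-np.minimum(g[i-2:i+3],0); return i+.5+(w*np.arange(-2,3)).sum()/w.sum()
    A.append(onz('top',x,sub(a),106)); B.append(onz('top',x,sub(b),94))
for P in(A,B):
    P=np.array(P); k=np.polyfit(P[:,1],P[:,0],1); print('x at y=180',np.polyval(k,180),'slope deg',np.degrees(np.arctan(k[0])),np.std(P[:,0]-np.polyval(k,P[:,1])))
yaw=np.pi-0.02
go([490,182,200],yaw)
E
```

```text
x at y=180 579.5179217706717 slope deg 0.8689288671459792 0.39454608857170825
x at y=180 558.871035765437 slope deg 0.8278814168589008 0.12218173852714394
shift cm [-42.77 -24.93   1.92] roll -2.71
```

```bash
python3 -m creep '[[-1,[-4,-2.3,0],-0.3],[-1,[-8,-4.6,0.2],-0.6],[-1,[-12,-7,0.4],-0.8],[-1,[-16,-9.3,0.6],-1.1],[-1,[-20,-11.6,0.8],-1.4],[-1,[-24,-14,1],-1.7],[-1,[-28,-16.3,1.2],-2],[-1,[-32,-18.6,1.4],-2.3],[-1,[-36,-21,1.6],-2.5],[-1,[-40,-23.3,1.8],-2.7],[-1,[-42.8,-24.9,1.9],-2.7],[-1,[-42.8,-24.9,1.9],-2.7]]'; python3 - <<'E'
from h import *
p=manip.camera_params('wrist'); im=manip.camera('wrist'); cv2.imwrite('pics/w1.png',im[:,:,::-1]); print(p, manip.read_state()['wrist_force'])
go([515,181,62],np.pi-0.015)
E
```

```text
clock: 1.35
eef_pos: [492.2, 179.8, 199.8]
eef_rot: [-3.141, -0.001, 3.117]
wrist_force: [-0.2, 0.9, 1.4]
finger_gap: 1.9
finger_force: 0.0
{'fovy': 65.70646984690485, 'cx': 260.81652229524116, 'cy': 191.5107232297003, 'origin': array([408.82229957, 181.06469551, 365.46676713]), 'attitude': array([2.85085184e+00, 6.11137368e-04, 1.54623134e+00])} [-0.76117411  0.97591044  0.56280113]
shift cm [-2.41  0.04 13.78] roll -0.1
```

View pics/w1.png

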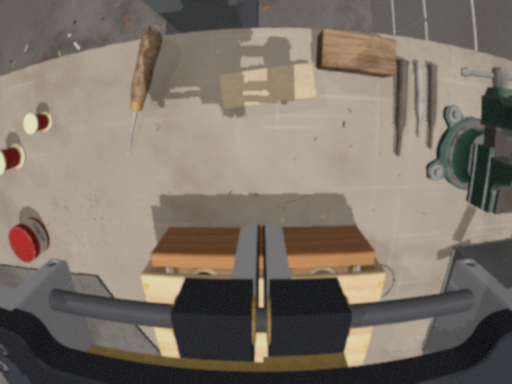

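The wrist view shows the drawer front below the shut fingers, spanning columns 155–375 and centred near 263. The row-228 edge faces the robot, and the way is clear. I'll go down in front of it.

```bash
python3 -m creep '[[-1,[-1,0,3],-0.1],[-1,[-2,0,6],-0.1],[-1,[-2,0,10],-0.1],[-1,[-2.4,0,13.8],-0.1],[-1,[-3.4,0,13.8],-0.1],[-1,[-4.2,0,13.8],-0.1],[-1,[-4.2,0,13.8],-0.1]]'; python3 -m creep '[[-1,[-0.3,0,0],0],[-1,[-0.6,0,0],0],[-1,[-0.9,0,0],0],[-1,[-1.2,0,0],0],[-1,[-1.2,0,0],0]]'
```

```text
clock: 2.1
eef_pos: [534.2, 182.1, 64.8]
eef_rot: [3.141, 0.003, 3.129]
wrist_force: [1.1, -0.6, -0.1]
finger_gap: 0.3
finger_force: 0.0
clock: 2.6
eef_pos: [544.7, 181.3, 62.5]
eef_rot: [3.142, 0.0, 3.129]
wrist_force: [-1.0, 0.5, 0.2]
finger_gap: 0.1
finger_force: 0.0
```

```bash
for i in 1 ; do python3 -m creep '[[-1,[-0.2,0,0],0],[-1,[-0.4,0,0],0],[-1,[-0.4,0,0],0]]'; done; python3 -m creep '[[-1,[-0.2,0,0],0],[-1,[-0.2,0,0],0]]';python3 -m creep '[[-1,[-0.2,0,0],0],[-1,[-0.2,0,0],0]]'
```

```text
clock: 2.9
eef_pos: [548.6, 181.3, 62.4]
eef_rot: [-3.142, -0.0, 3.129]
wrist_force: [-0.0, -0.4, 0.6]
finger_gap: 0.4
finger_force: 0.0
clock: 3.1
eef_pos: [550.2, 181.3, 62.3]
eef_rot: [-3.141, -0.001, 3.129]
wrist_force: [-3.5, -0.5, 0.9]
finger_gap: 0.2
finger_force: 1.7
clock: 3.3
eef_pos: [552.2, 181.3, 62.3]
eef_rot: [-3.142, -0.001, 3.129]
wrist_force: [-4.3, -0.2, 1.1]
finger_gap: 0.3
finger_force: 1.8
```

```bash
python3 -m creep '[[-1,[-0.1,0,0],0],[-1,[-0.2,0,0],0],[-1,[-0.2,0,0],0]]' | grep -E "pos|wrist";python3 -m creep '[[-1,[-0.1,0,0],0],[-1,[-0.1,0,0],0]]' | grep -E "pos|wrist";python3 -m creep '[[-1,[-0.1,0,0],0],[-1,[-0.1,0,0],0]]' | grep -E "pos|wrist"
```

```text
eef_pos: [554.3, 181.3, 62.3]
wrist_force: [-3.6, 0.3, -0.9]
eef_pos: [555.3, 181.2, 62.3]
wrist_force: [-4.4, -0.1, -0.5]
eef_pos: [556.3, 181.2, 62.3]
wrist_force: [-4.2, -0.9, -1.3]
```

```bash
python3 -m creep '[[-1,[-0.1,0,0],0],[-1,[-0.1,0,0],0]]' | grep -E "pos|wrist"
```

```text
eef_pos: [556.8, 181.2, 62.3]
wrist_force: [-10.0, -0.8, 2.2]
```

10 N at about -6.7 mm, so the latch has acted. Backing away.

```bash
python3 -m creep '[[-1,[0.5,0,0],0],[-1,[1,0,0],0],[-1,[2,0,0],0],[-1,[3,0,0],0],[-1,[4,0,0],0],[-1,[5,0,0],0],[-1,[6,0,0],0],[-1,[7,0,0],0],[-1,[8,0,-3],0],[-1,[8,0,-7],0],[-1,[8,0,-10],0],[-1,[8,0,-10],0]]'; python3 - <<'E'
from h import *
cv2.imwrite('pics/top1.png',manip.camera('top')[:,:,::-1])
V=cv2.cvtColor(cv2.imread('pics/top1.png'),cv2.COLOR_BGR2HSV)[...,2].astype(int)
for x in(140,150,205):
  print(x,V[184:225,x])
  for r in range(190,222,4): print(r,onz('top',x,r,94)[:2].round(1),end=' ')
E
```

```text
clock: 5.4
eef_pos: [478.5, 182.8, 166.4]
eef_rot: [3.14, 0.007, 3.129]
wrist_force: [0.2, 1.0, -0.3]
finger_gap: 0.2
finger_force: 0.0
140 [184 124 135 138 135 139 149 131 121 121 123 121 121 139 180 149  80  78
  85  89  91  94  99  96 102 102 107 111 112 115 117 116 116 113 112 111
 108 106 103 101  98]
190 [567.5 268. ] 194 [556.5 267.7] 198 [545.6 267.5] 202 [534.7 267.2] 206 [523.8 267. ] 210 [513.  266.7] 214 [502.1 266.5] 218 [491.3 266.2] 150 [184 141 146 144 143 138 120 106 110 132 120 122 102  71  79  84  87  91
  93  97  97 101 105 108 110 114 116 117 117 114 115 111 112 106 105 104
  99  99  95  93  89]
190 [567.5 240.8] 194 [556.5 240.6] 198 [545.6 240.4] 202 [534.7 240.1] 206 [523.8 239.9] 210 [513.  239.7] 214 [502.1 239.4] 218 [491.3 239.2] 205 [191 185 132 142 144 146 145 139 125 135 122 120 129 121 139 187 187 182
 182 186 177 137 169 171 170 171 167 138  75  80  95  94  98  99  98 100
  99 101 101 100 101]
190 [567.5  91.2] 194 [556.6  91.1] 198 [545.6  91. ] 202 [534.7  90.9] 206 [523.8  90.8] 210 [513.   90.7] 214 [502.1  90.6] 218 [491.3  90.5]
```

```bash
python3 -m creep '[[-1,[-2,0,0],0],[-1,[-4,0,0],0],[-1,[-6,0,0],0],[-1,[-6.9,0,0],0],[-1,[-6.9,0,0],0],[-1,[-6.9,0,3],0],[-1,[-6.9,0,6],0],[-1,[-6.9,0,8.6],0],[-1,[-6.9,0,8.6],0]]'; python3 -m creep '[[-1,[0.5,0,0],0],[-1,[1,0,0],0],[-1,[1.5,0,0],0],[-1,[2,0,0],0],[-1,[2.5,0,0],0],[-1,[3,0,0],0],[-1,[3.5,0,0],0],[-1,[4,0,0],0]]'
```

```text
clock: 6.35
eef_pos: [543.8, 180.9, 73.1]
eef_rot: [-3.14, -0.006, 3.129]
wrist_force: [-0.8, 0.2, 0.3]
finger_gap: 0.4
finger_force: 0.0
clock: 7.15
eef_pos: [506.0, 181.9, 76.5]
eef_rot: [3.142, 0.0, 3.129]
wrist_force: [1.8, -0.5, 0.6]
finger_gap: 0.5
finger_force: 0.6
```

```bash
python3 -m creep '[[-1,[0.5,0,0],0],[-1,[1,0,0],0],[-1,[1.5,0,0],0],[-1,[2,0,0],0],[-1,[2.4,0,0],0],[-1,[2.8,0,0],0],[-1,[3.1,0,0],0],[-1,[3.3,0,0],0],[-1,[3.3,0,0],0]]'; python3 -m creep '[[-1,[-0.4,0,-2],0],[-1,[-0.6,0,-6],0],[-1,[-0.6,0,-11],0],[-1,[-0.6,0,-14],0],[-1,[3,0,-14],0],[-1,[7,0,-14],0],[-1,[7,0,-14],0]]'; python3 - <<'E'
from h import *
im=manip.camera('wrist')
import pickle; pickle.dump(manip.camera_params('wrist'),open('w2.pkl','wb'))
cv2.imwrite('pics/w2.png',im[:,:,::-1])
E
```

```text
clock: 8.05
eef_pos: [473.1, 182.2, 76.4]
eef_rot: [-3.141, -0.0, 3.129]
wrist_force: [-0.0, -0.3, -0.6]
finger_gap: 0.7
finger_force: 0.0
clock: 8.75
eef_pos: [400.5, 183.1, 216.6]
eef_rot: [-3.142, -0.001, 3.13]
wrist_force: [0.6, 0.2, 0.7]
finger_gap: 0.7
finger_force: 0.0
```

View pics/w2.png

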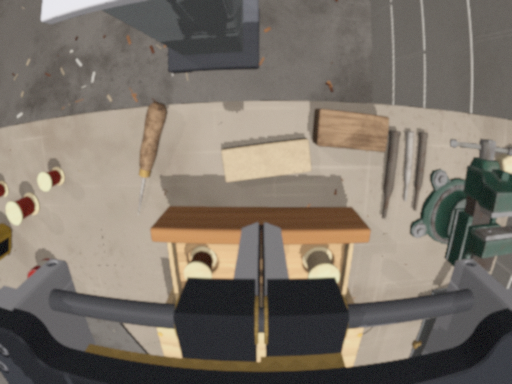

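The wrist view shows the drawer drawn out, with its front band at rows 207–240. The brown spool at (201,262) and the linen spool at (320,262) are both standing. The middle well is hidden behind the gripper, so I'll go to the red spool and look from there.

```bash
python3 -m creep '[[-0.5,[0,-3,0],0],[-0.3,[0,-7,0],0],[0,[0,-11,0],0],[0.4,[0,-15,0],0],[0.4,[0,-19,0],0],[0.4,[0,-23,0],0],[0.4,[0,-27,0],0],[0.4,[0,-31,0],0],[0.4,[0,-35,0],0],[0.4,[0,-39,0],0],[0.4,[0,-39.5,0],0],[0.4,[0,-39.5,0],0]]'; python3 - <<'E'
from h import *
import pickle
p=manip.camera_params('wrist'); im=manip.camera('wrist'); cv2.imwrite('pics/w3.png',im[:,:,::-1]); pickle.dump(p,open('w3.pkl','wb'))
cv2.imwrite('pics/top2.png',manip.camera('top')[:,:,::-1])
t=cv2.imread('pics/top2.png')[170:270,110:240]
w=cv2.imread('pics/w3.png')
t=cv2.resize(t,None,fx=3.0,fy=3.0,interpolation=cv2.INTER_CUBIC)
c=np.zeros((384,512+390,3),np.uint8);c[:,:512]=w;c[:300,512:]=t
cv2.imwrite('pics/c3.png',cv2.resize(c,(800,341),interpolation=cv2.INTER_AREA))
E
```

```text
clock: 10.0
eef_pos: [398.6, -212.9, 216.1]
eef_rot: [3.141, -0.001, 3.127]
wrist_force: [-0.2, 1.0, -0.1]
finger_gap: 65.9
finger_force: 0.0
```

View pics/c3.png

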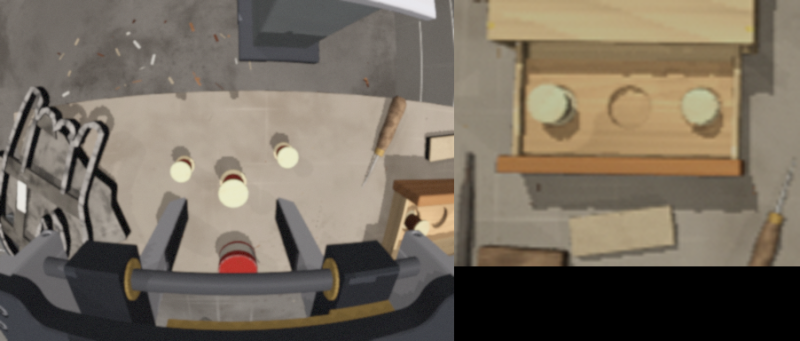

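The composite shows the wrist view on the left: the largest spool is centred near (263,214) in the full picture, between the open fingers. In the top view on the right, the round well lies between the linen and brown spools.

```bash
python3 - <<'E'
from h import *
import pickle
p=pickle.load(open('w3.pkl','rb'))
im=cv2.imread('pics/w3.png'); hsv=cv2.cvtColor(im,cv2.COLOR_BGR2HSV)
m=(hsv[...,2]>180)&(hsv[...,1]<110)
for a,r,k in blobs(m,100):
    if 180<r[0][0]<350 and 150<r[0][1]<260:
        P=np.array([onz('wrist',*q[0],50,p)[:2] for q in k]).astype(np.float32)
        print('wrist',a,r[0],'ctr/rad',cv2.minEnclosingCircle(P),P.min(0),P.max(0))
im=cv2.imread('pics/top2.png'); hsv=cv2.cvtColor(im,cv2.COLOR_BGR2HSV)
m=(hsv[...,2]>165)&(hsv[...,1]<75)&(hsv[...,0]>24)
for a,r,k in blobs(m,40):
    if 125<r[0][0]<220 and 190<r[0][1]<230:
        for z in(78,72):
            P=np.array([onz('top',*q[0],z)[:2] for q in k]).astype(np.float32); print('top',r[0],z,cv2.minEnclosingCircle(P),P.min(0),P.max(0))
V=hsv[...,2].astype(float)
print(V[196:214,155:184].astype(int))
B=[]
for x in range(136,206,2):
    g=np.diff(V[:,x]); b=220+np.argmin(g[220:232]); w=-np.minimum(g[b-2:b+3],0)
    B.append(onz('top',x,b+.5+(w*np.arange(-2,3)).sum()/w.sum(),94))
P=np.array(B); k=np.polyfit(P[:,1],P[:,0],1); print('front x at 180',np.polyval(k,180),k,np.std(P[:,0]-np.polyval(k,P[:,1])))
m=(hsv[...,0]<17)&(hsv[...,1]>130)&(hsv[...,2]>120); ys=np.where(m[223:227].any(0))[0]; ys=ys[(ys>110)&(ys<240)]; print('front ends',ys.min(),ys.max(),onz('top',ys.min()-.5,225,94),onz('top',ys.max()+.5,225,94))
E
```

```text
wrist 1102.5 (208.3196563720703, 194.48358154296875) ctr/rad ((413.65966796875, -281.32769775390625), 48.60070037841797) [ 377.61005 -315.31833] [ 448.3966 -239.1208]
wrist 14212.0 (339.3484191894531, 222.3038330078125) ctr/rad ((451.0213317871094, -115.14004516601562), 136.9863739013672) [ 356.03036 -246.22159] [580.1595    16.212543]
top (201.5, 209.5) 78 ((516.0066528320312, 101.76673126220703), 17.280122756958008) [500.1768    86.825165] [530.455    117.178535]
top (201.5, 209.5) 72 ((516.3784790039062, 102.43081665039062), 17.366031646728516) [500.4699   87.41498] [530.8987  117.91926]
top (144.5, 208.5) 78 ((519.1898803710938, 257.39013671875), 19.956937789916992) [500.20065 240.57637] [535.9712  276.47964]
top (144.5, 208.5) 72 ((519.5775756835938, 258.8279113769531), 20.056093215942383) [500.4939 241.9306] [536.44226 278.01236]
[[133 135 133 133 132 135 133 134 133 133 133 132 134 133 130 133 132 132
  133 133 131 133 132 129 127 128 128 129 131]
 [151 151 151 150 150 148 149 149 148 149 149 148 150 148 146 146 146 146
  138 132 133 142 148 145 146 146 147 147 148]
 [187 188 
[... 1534 characters left out ...]
184 184 183 180 181 180 177]
 [124 164 186 189 188 188 189 189 189 188 186 184 170 132 159 180 181 180
  181 182 183 183 184 184 182 180 180 181 179]
 [119 134 173 187 188 188 188 189 186 182 179 178 167 130 159 180 180 178
  180 180 181 181 183 181 181 180 181 182 183]
 [122 131 172 186 187 187 187 186 180 176 175 177 175 148 155 174 177 177
  178 178 179 180 179 181 180 181 182 179 184]]
front x at 180 466.50480249293884 [1.27994322e-02 4.64200905e+02] 0.3767337578008954Traceback (most recent call last):
  File "<stdin>", line 23, in <module>
    return umr_minimum(a, axis, None, out, keepdims, initial, where)
ValueError: zero-size array to reduction operation minimum which has no identity
```

```bash
python3 - <<'E'
from h import *
import pickle
p=pickle.load(open('w3.pkl','rb'))
im=cv2.imread('pics/w3.png'); hsv=cv2.cvtColor(im,cv2.COLOR_BGR2HSV)
print(hsv[214,263],hsv[214,300],hsv[230,263],hsv[240,263])
for m in ((hsv[...,2]>205)&(hsv[...,1]<130), (hsv[...,0]>=24)&(hsv[...,0]<40)&(hsv[...,2]>150)):
  for a,r,k in blobs(m,100):
    if 245<r[0][0]<280 and 195<r[0][1]<235:
        P=np.array([onz('wrist',*q[0],50,p)[:2] for q in k]).astype(np.float32)
        print('wrist',a,r[0],'ctr/rad',cv2.minEnclosingCircle(P),P.min(0),P.max(0))
im=cv2.imread('pics/top2.png'); hsv=cv2.cvtColor(im,cv2.COLOR_BGR2HSV); V=hsv[...,2].astype(float)
B=[]
for x in range(136,206,2):
    g=np.diff(V[:,x]); b=231+np.argmin(g[231:242]); w=-np.minimum(g[b-2:b+3],0)
    B.append(onz('top',x,b+.5+(w*np.arange(-2,3)).sum()/w.sum(),94))
P=np.array(B); k=np.polyfit(P[:,1],P[:,0],1); print('front x at 180',np.polyval(k,180),k,np.std(P[:,0]-np.polyval(k,P[:,1])))
for r in (231,232): 
  d=hsv[r].astype(int); m=(d[:,0]<17)&(d[:,1]>120)&(d[:,2]>100); c=[i for i in np.where(m)[0] if 110<i<240]; print(r,c[0],c[-1],onz('top',c[0],r,94).round(1),onz('top',c[-1],r,94).round(1))
# well: dark ring pixels
roi=V[200:222,163:190]; e=cv2.Canny(im[198:224,160:192],60,140)
ys,xs=np.nonzero(e); P=np.array([onz('top',x+160,y+198,38)[:2] for x,y in zip(xs,ys)])
A=np.c_[2*P,np.ones(len(P))]; 
for it in range(4):
    s=np.linalg.lstsq(A,(P**2).sum(1),rcond=None)[0]; rr=np.sqrt(s[2]+s[0]**2+s[1]**2); q=abs(np.hypot(*(P-s[:2]).T)-rr)<max(2.5,6-2*it); print(len(P),s[:2],rr); P=P[q];A=A[q]
c=V[198:224,160:192]; cv2.imwrite('pics/well.png',np.hstack([cv2.resize(c,None,fx=12,fy=12,interpolation=cv2.INTER_NEAREST),cv2.resize(e,None,fx=12,fy=12,interpolation=cv2.INTER_NEAREST)]))
E
```

```text
[ 30  37 233] [ 17  37 184] [ 29  35 234] [ 16  42 183]
wrist 808.0 (263.4500427246094, 216.35000610351562) ctr/rad ((443.10296630859375, -210.12742614746094), 25.18320655822754) [ 420.15286 -232.21286] [ 467.56387 -192.50372]
wrist 816.0 (262.5, 217.5) ctr/rad ((447.75244140625, -212.01577758789062), 20.809986114501953) [ 427.35507 -232.2954 ] [ 467.5842  -192.50372]
front x at 180 446.52333932345135 [1.60507364e-02 4.43634207e+02] 0.23889675021427098
231 126 217 [456.3 303.1  94. ] [456.2  57.8  94. ]
232 126 217 [453.6 303.1  94. ] [453.5  57.8  94. ]
73 [520.7520564  171.19045193] 28.072236005121056
41 [520.70793035 172.00634062] 28.50758913055029
28 [521.67405922 171.82963506] 29.160128351139207
21 [522.64537385 171.22530945] 29.2817140375827[ WARN:0@0.515] global loadsave.cpp:1063 imwrite_ Unsupported depth image for selected encoder is fallbacked to CV_8U.
```

View pics/well.png

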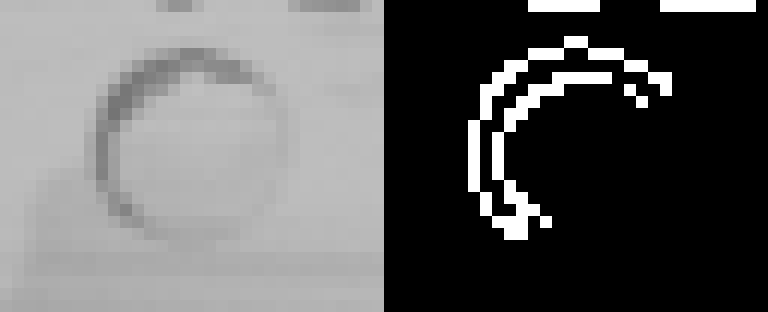

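The well ring spans columns 167.4–183.7 and rows 201.3–217.8 in the top view, so its centre is (175.6,209.5) and its diameter about 46 mm, as it should be. The red spool's radius measures 20.8 mm, and both views agree on its position.

```bash
python3 - <<'E'
from h import *
print('well',onz('top',175.55,209.5,38)); go([447.8,-212.1,40],np.pi-0.015); go([447.8,-212.1,100],np.pi-0.015)
print(np.array([446.5+72,180]))
E
```

```text
well [517.76016465 180.04191545  38.        ]
shift cm [-4.91 -0.02 17.63] roll 0.03
shift cm [-4.91 -0.02 11.63] roll 0.03
[518.5 180. ]
```

```bash
python3 -m creep '[[0.4,[-2.5,0,3],0],[0.4,[-4.9,0,6],0],[0.4,[-4.9,0,10],0],[0.4,[-4.9,0,13],0],[0.4,[-4.9,0,15.5],0],[0.4,[-4.9,0,17],0],[0.4,[-4.9,0,17.6],0],[0.4,[-4.9,0,17.6],0]]'; python3 -m creep '[[-0.3,[0,0,0],0],[-0.3,[0,0,0],0],[-0.3,[0,0,0],0],[-0.3,[0,0,0],0],[-0.3,[0,0,0],0],[-0.3,[0,0,0],0]]' 12
```

```text
clock: 10.9
eef_pos: [447.6, -211.6, 40.3]
eef_rot: [3.141, -0.001, 3.13]
wrist_force: [0.3, 0.0, -0.4]
finger_gap: 65.8
finger_force: 0.0
clock: 11.5
eef_pos: [447.7, -212.5, 40.8]
eef_rot: [-3.141, 0.001, 3.129]
wrist_force: [0.6, 1.4, 4.8]
finger_gap: 37.1
finger_force: 12.0
```

```bash
python3 -m creep '[[-0.3,[0,0,-1],0],[-0.3,[0,0,-3],0],[-0.3,[0,0,-6],0],[-0.3,[0,0,-9],0],[-0.3,[0,0,-12],0],[-0.3,[0,0,-14],0],[-0.3,[0,0,-14],0],[-0.3,[0,0,-14],0]]'; python3 - <<'E'
from h import *
cv2.imwrite('pics/s4.png',manip.camera('scene')[:,:,::-1]); cv2.imwrite('pics/w4.png',manip.camera('wrist')[:,:,::-1])
s=cv2.imread('pics/s4.png')[120:310,220:420]; w=cv2.imread('pics/w4.png')[130:330,160:360]
cv2.imwrite('pics/c4.png',np.hstack([cv2.resize(s,(400,380)),cv2.resize(w,(400,380))]))
E
```

```text
clock: 12.3
eef_pos: [447.3, -212.4, 180.2]
eef_rot: [3.142, -0.0, 3.129]
wrist_force: [0.5, -0.2, -1.3]
finger_gap: 37.5
finger_force: 12.0
```

View pics/c4.png

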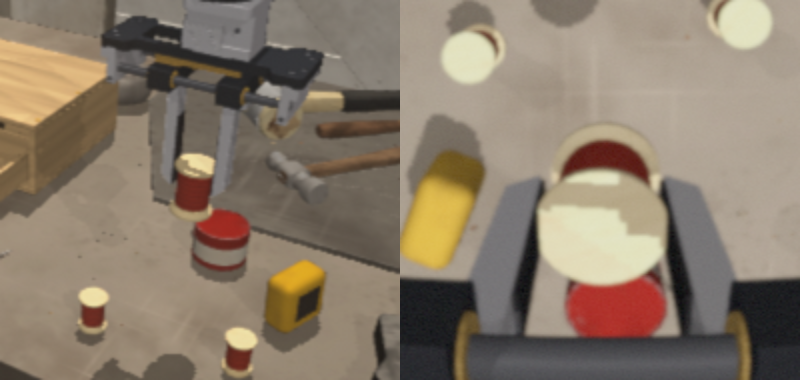

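The scene crop shows the spool hanging upright in the fingers. In the wrist crop its top flange lies between the pads. I'll measure its offset from the TCP.

```bash
python3 - <<'E'
from h import *
p=manip.camera_params('wrist'); im=cv2.cvtColor(manip.camera('wrist'),cv2.COLOR_RGB2HSV); s=manip.read_state(); print(s['eef_pos'],s['finger_gap'])
m=(im[...,0]>=22)&(im[...,0]<42)&(im[...,2]>120)
m[:170]=0
print(im[244,262],im[225,290],im[205,261])
for a,r,k in blobs(m,300):
    z=s['eef_pos'][2]+9.4
    P=np.array([onz('wrist',*q[0],z,p)[:2] for q in k]).astype(np.float32)
    print(a,r,cv2.minEnclosingCircle(P),P.min(0),P.max(0))
# flange as seen in crop: x 537-668, y 170-285 -> full px
for u,v in ((537,228),(668,228),(602,170),(602,285)): print(onz('wrist',160+(u-400)/2,130+v*200/380,z,p))
go([518,180,180],np.pi-0.015)
E
```

```text
[ 447.02236584 -212.21424629  179.27247327] 37.27599548352506
[ 30  39 227] [ 20  56 141] [  4 180  99]
1898.0 ((260.0, 257.5), (41.0, 64.0), 90.0) ((447.748291015625, -213.26840209960938), 20.34203338623047) [ 437.78308 -232.35684] [ 466.37653 -194.31116]
1044.0 ((177.55001831054688, 246.3500213623047), (26.56313133239746, 45.853023529052734), 18.434947967529297) ((444.83251953125, -264.2749938964844), 16.670942306518555) [ 428.34293 -275.97128] [ 461.3221  -251.48863]
[ 446.35762773 -232.26370959  188.67247327]
[ 446.86107365 -193.37791365  188.67247327]
[ 426.89856404 -212.73754017  188.67247327]
[ 467.851541   -213.22845678  188.67247327]
shift cm [-6.61 39.31 -0.05] roll 0.03
```

```bash
python3 -m creep '[[-0.3,[-0.3,2,0],0],[-0.3,[-0.9,5.5,0],0],[-0.3,[-1.6,9.5,0],0],[-0.3,[-2.3,13.5,0],0],[-0.3,[-3,17.5,0],0],[-0.3,[-3.6,21.5,0],0],[-0.3,[-4.3,25.5,0],0],[-0.3,[-5,29.5,0],0],[-0.3,[-5.6,33.5,0],0],[-0.3,[-6.2,36.7,0],0],[-0.3,[-6.5,38.7,0],0],[-0.3,[-6.6,39.3,0],0]]'; python3 -m creep '[[-0.3,[0,0,0],0],[-0.3,[0,0,2],0],[-0.3,[0,0,4],0],[-0.3,[0,0,5],0],[-0.3,[0,0,5],0],[-0.3,[0,0,5],0]]'; python3 - <<'E'
from h import *
s=manip.read_state(); 
p=manip.camera_params('wrist'); w=manip.camera('wrist'); cv2.imwrite('pics/w5.png',w[:,:,::-1])
im=cv2.cvtColor(w,cv2.COLOR_RGB2HSV); z=s['eef_pos'][2]+9.4
m=(im[...,0]>=22)&(im[...,0]<42)&(im[...,2]>120); m[:170]=0
for a,r,k in blobs(m,300):
    P=np.array([onz('wrist',*q[0],z,p)[:2] for q in k]).astype(np.float32)
    print(a,r[0],cv2.minEnclosingCircle(P),P.min(0),P.max(0))
print(s['eef_pos']); go([517.7,180.5,66],np.pi-0.015)
cv2.imwrite('pics/c5.png',cv2.resize(cv2.imread('pics/w5.png')[150:330,140:380],(800,600)))
E
```

```text
clock: 13.65
eef_pos: [518.0, 181.3, 179.2]
eef_rot: [-3.141, -0.002, 3.131]
wrist_force: [-0.7, -1.2, 0.1]
finger_gap: 37.1
finger_force: 12.0
clock: 14.25
eef_pos: [518.7, 179.2, 131.1]
eef_rot: [3.142, 0.001, 3.128]
wrist_force: [-0.8, -0.2, -0.4]
finger_gap: 37.5
finger_force: 12.0
1961.0 (260.0, 257.5) ((519.4464111328125, 178.21636962890625), 20.594331741333008) [508.79868 159.0903 ] [538.852   197.16336]
1658.0 (357.5000305175781, 211.50003051757812) ((495.11358642578125, 235.451904296875), 15.19328498840332) [480.6464  220.47969] [509.44388 250.37837]
1216.0 (169.5, 208.0) ((491.60662841796875, 125.49388885498047), 12.736385345458984) [479.23526 113.74095] [503.91324 137.85448]
[518.68420735 179.21786375 131.08983043]
shift cm [0.12 0.1  6.54] roll 0.02
```

View pics/c5.png

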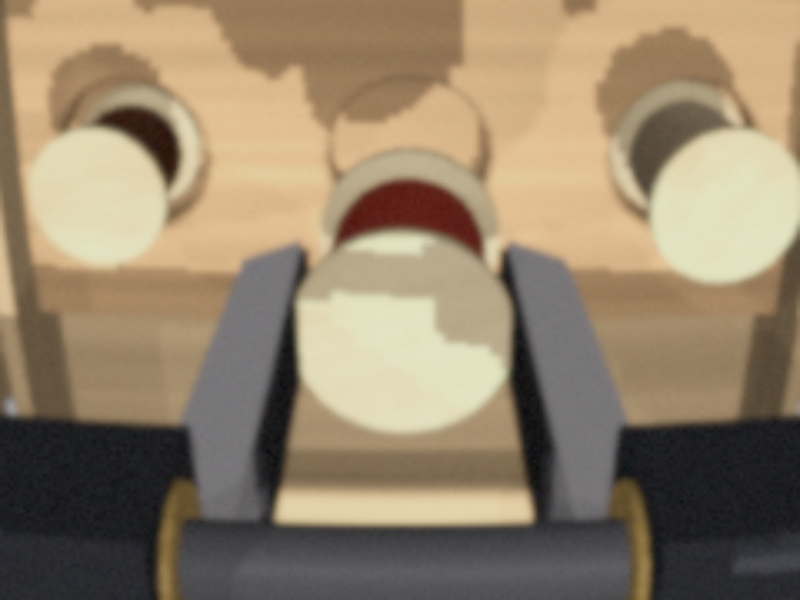

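The well is visible below the spool: its rim spans crop x 328–490 and its robot-side edge is at y 75. Both neighbours are standing.

```bash
python3 - <<'E'
from h import *
for u,v in((328,145),(490,145),(409,75)):
    print(onz('wrist',140+u*.3-.35,150+v*.3-.35,38).round(1))
s=manip.read_state(); print(s['eef_pos'])
E
```

```text
[514.4 157.9  38. ]
[515.  202.2  38. ]
[495.1 180.3  38. ]
[518.78747762 179.4408313  131.38055993]
```

```bash
python3 -m creep '[[-0.3,[0.1,0.12,1],0],[-0.3,[0.1,0.12,2.5],0],[-0.3,[0.1,0.12,4],0],[-0.3,[0.1,0.12,4.6],0],[-0.3,[0.1,0.12,4.6],0],[-0.3,[0.1,0.12,4.6],0]]'; python3 -m creep '[[-0.3,[0,0,0.3],0],[-0.3,[0,0,0.6],0],[-0.3,[0,0,0.8],0],[-0.3,[0,0,0.8],0]]'
```

```text
clock: 14.9
eef_pos: [517.7, 181.0, 85.0]
eef_rot: [3.141, 0.001, 3.129]
wrist_force: [-0.5, -0.0, -0.2]
finger_gap: 37.4
finger_force: 12.0
clock: 15.3
eef_pos: [517.3, 180.9, 76.2]
eef_rot: [-3.141, -0.0, 3.129]
wrist_force: [-0.1, -0.8, -0.6]
finger_gap: 37.6
finger_force: 12.0
```

```bash
python3 -m creep '[[-0.3,[0,0,0.3],0],[-0.3,[0,0,0.6],0],[-0.3,[0,0,0.8],0],[-0.3,[0,0,0.8],0]]'; python3 -m creep '[[-0.3,[0,0,0.1],0],[-0.3,[0,0,0.1],0]]'
```

```text
clock: 15.7
eef_pos: [517.2, 180.9, 68.1]
eef_rot: [-3.141, -0.001, 3.129]
wrist_force: [0.3, -0.3, 0.1]
finger_gap: 37.4
finger_force: 12.0
clock: 15.9
eef_pos: [517.4, 180.9, 67.4]
eef_rot: [3.142, -0.0, 3.129]
wrist_force: [-0.1, 0.3, -0.9]
finger_gap: 36.9
finger_force: 12.0
```

```bash
python3 -m creep '[[-0.3,[0,0,0.06],0],[-0.3,[0,0,0.06],0]]'; python3 -m creep '[[-0.1,[0,0,0],0],[0,[0,0,0],0],[0.1,[0,0,0],0],[0.25,[0,0,0],0],[0.25,[0,0,0],0],[0.25,[0,0,-2],0],[0.25,[0,0,-5],0],[0.25,[0,0,-9],0],[0.25,[3,0,-11],0],[0.25,[7,0,-11],0],[0.25,[10,0,-11],0],[0.25,[10,0,-11],0]]'; python3 - <<'E'
from h import *
t=manip.camera('top')[:,:,::-1]; w=manip.camera('wrist')[:,:,::-1]; cv2.imwrite('pics/top6.png',t); cv2.imwrite('pics/w6.png',w)
cv2.imwrite('pics/c6.png',np.hstack([cv2.resize(t[170:270,110:240],(480,369)),cv2.resize(w[150:330,180:340],(320,369))]))
E
```

```text
clock: 16.1
eef_pos: [517.4, 181.0, 66.9]
eef_rot: [3.142, 0.0, 3.129]
wrist_force: [-0.4, 1.0, 0.1]
finger_gap: 37.4
finger_force: 12.0
clock: 17.3
eef_pos: [415.0, 182.2, 177.2]
eef_rot: [3.141, 0.0, 3.13]
wrist_force: [-0.2, 0.3, 0.6]
finger_gap: 58.8
finger_force: 0.0
```

View pics/c6.png

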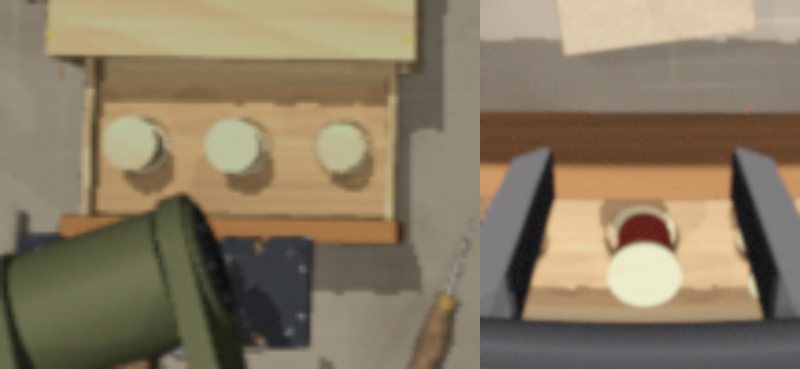

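The red spool stands upright in the middle well, between the linen and brown spools. Next I'll close the fingers and push the drawer in.

```bash
python3 -m creep '[[-1,[0.3,0,0],0],[-1,[0.3,-0.1,0],0],[-1,[0.3,-0.1,0],0],[-1,[0.3,-0.1,3],0],[-1,[0.3,-0.1,6],0],[-1,[0.3,-0.1,9],0],[-1,[0.3,-0.1,11.5],0],[-1,[0.3,-0.1,11.5],0],[-1,[0.3,-0.1,11.5],0]]'; python3 -m creep '[[-1,[-0.8,0,0],0],[-1,[-1.6,0,0],0],[-1,[-2.2,0,0],0],[-1,[-2.5,0,0],0],[-1,[-2.8,0,0],0],[-1,[-3.1,0,0],0],[-1,[-3.5,0,0],0],[-1,[-4,0,0],0],[-1,[-4.5,0,0],0],[-1,[-5,0,0],0]]'
```

```text
clock: 18.3
eef_pos: [414.7, 181.2, 62.3]
eef_rot: [-3.141, -0.0, 3.129]
wrist_force: [0.7, 0.3, -0.5]
finger_gap: 0.2
finger_force: 0.0
clock: 19.3
eef_pos: [464.8, 180.5, 61.8]
eef_rot: [-3.142, -0.0, 3.129]
wrist_force: [-1.7, -0.5, -0.0]
finger_gap: 0.5
finger_force: 0.6
```

```bash
python3 -m creep '[[-1,[-0.5,0,0],0],[-1,[-1.1,0,0],0],[-1,[-1.7,0,0],0],[-1,[-2.3,0,0],0],[-1,[-2.9,0,0],0],[-1,[-3.5,0,0],0],[-1,[-4.1,0,0],0],[-1,[-4.7,0,0],0],[-1,[-5.2,0,0],0],[-1,[-5.6,0,0],0],[-1,[-5.8,0,0],0],[-1,[-5.8,0,0],0]]';  python3 -m creep '[[-1,[-0.5,0,0],0],[-1,[-1,0,0],0],[-1,[-1.5,0,0],0],[-1,[-1.8,0,0],0],[-1,[-2.1,0,0],0],[-1,[-2.3,0,0],0],[-1,[-2.3,0,0],0]]'
```

```text
clock: 20.5
eef_pos: [522.6, 179.8, 61.8]
eef_rot: [3.142, 0.0, 3.129]
wrist_force: [-1.5, -0.8, 0.8]
finger_gap: 0.7
finger_force: 1.0
clock: 21.2
eef_pos: [545.6, 179.5, 61.8]
eef_rot: [3.142, 0.0, 3.129]
wrist_force: [-3.4, -0.5, 0.1]
finger_gap: 0.4
finger_force: 1.6
```

```bash
python3 -m creep '[[-1,[-0.2,0,0],0],[-1,[-0.4,0,0],0],[-1,[-0.5,0,0],0],[-1,[-0.5,0,0],0]]' | grep -E "pos|wrist"
```

```text
eef_pos: [550.4, 179.5, 61.8]
wrist_force: [-3.0, -0.7, -1.3]
```

```bash
python3 -m creep '[[-1,[-0.1,0,0],0],[-1,[-0.2,0,0],0],[-1,[-0.3,0,0],0],[-1,[-0.4,0,0],0],[-1,[-0.4,0,0],0]]' | grep -E "pos|wrist"; python3 -m creep '[[-1,[-0.1,0,0],0],[-1,[-0.1,0,0],0]]' | grep -E "pos|wrist"
```

```text
eef_pos: [554.4, 179.5, 61.8]
wrist_force: [-5.3, 0.3, -0.7]
eef_pos: [555.3, 179.4, 61.8]
wrist_force: [-4.5, -1.1, -1.8]
```

```bash
python3 -m creep '[[-1,[-0.07,0,0],0],[-1,[-0.07,0,0],0]]' | grep -E "pos|wrist"
```

```text
eef_pos: [556.0, 179.4, 61.8]
wrist_force: [-4.8, -1.4, -0.6]
```

```bash
python3 -m creep '[[-1,[-0.07,0,0],0],[-1,[-0.07,0,0],0]]' | grep -E "pos|wrist"
```

```text
eef_pos: [556.7, 179.4, 61.8]
wrist_force: [-5.4, -1.3, 0.1]
```

```bash
python3 -m creep '[[-1,[-0.05,0,0],0],[-1,[-0.05,0,0],0]]' | grep -E "pos|wrist"
```

```text
eef_pos: [556.8, 179.4, 61.8]
wrist_force: [-9.5, -1.1, 1.4]
```

9.5 N at the same depth as before. I'll back off gently and watch whether it holds.

```bash
python3 -m creep '[[-1,[0.1,0,0],0],[-1,[0.3,0,0],0],[-1,[0.5,0,0],0],[-1,[0.7,0,0],0],[-1,[1,0,0],0],[-1,[1.3,0,0],0],[-1,[1.3,0,0],0]]' | grep -E "pos|wrist"; python3 -m creep '[[-1,[2,0,0],0],[-1,[4,0,0],0],[-1,[7,0,0],0],[-1,[10,0,-2],0],[-1,[13,0,-6],0],[-1,[16,0,-10],0],[-1,[16,-4,-14],0],[-1,[16,-8,-14],0],[-1,[16,-12,-14],0],[-1,[16,-16,-14],0],[-1,[16,-20,-14],0],[-1,[16,-20,-14],0]]'; python3 - <<'E'
from h import *
t=manip.camera('top')[:,:,::-1]; s=manip.camera('scene')[:,:,::-1]; cv2.imwrite('pics/top7.png',t)
cv2.imwrite('pics/c7.png',np.hstack([cv2.resize(t[90:280,110:380],(400,281)),cv2.resize(s,(400,281))]))
V=cv2.cvtColor(cv2.imread('pics/top7.png'),cv2.COLOR_BGR2HSV)[...,2].astype(float)
B=[]
for x in range(136,216,2):
    g=np.diff(V[:,x]); b=190+np.argmin(g[190:198]); w=-np.minimum(g[b-2:b+3],0)
    B.append(onz('top',x,b+.5+(w*np.arange(-2,3)).sum()/w.sum(),94))
P=np.array(B); print('front now',np.median(P[:,0]-.0148*(P[:,1]-180)), '(was 558.9)')
E
```

```text
eef_pos: [544.2, 179.7, 62.1]
wrist_force: [0.3, -0.4, -1.0]
clock: 24.8
eef_pos: [381.8, -21.7, 202.2]
eef_rot: [-3.141, 0.001, 3.125]
wrist_force: [0.4, -0.1, -0.4]
finger_gap: 0.4
finger_force: 0.0
front now 558.9925305111301 (was 558.9)
```

View pics/c7.png

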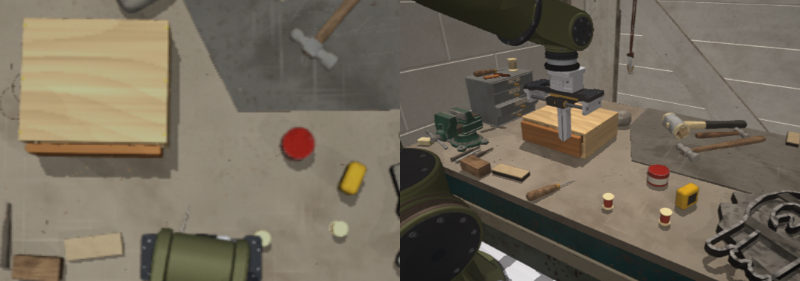

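The drawer is shut, with its front at 559.0 mm (558.9 at the start). The tin, the tape measure and both small spools are where they were, and the arm is clear.

```bash
python3 -c "
from cell import manip; print(manip.sign_off())"
```

```text
the job is handed in; nothing more can be done
None
```

The red spool stands upright in the middle well, the drawer is latched shut again (highest force I read at the latch was 10 N), and the job was handed in at about 25 s.

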